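Follow the mug round on the banding wheel with the work lamp

TASK

To check the glaze inside the mug, take the work lamp, give the banding wheel a push (its upright peg is there for that) so that it coasts round by itself, and hold the lamp upright 2 to 5 cm above the rim, centred over the mug's mouth to within 2 cm, following it for five seconds without a break while the untouched wheel still turns faster than once in fifteen seconds. Never whirl the wheel faster than once in three seconds, never touch the mug or make it slip on the wheel, and leave the other things alone. Then stand the lamp gently back upright, wholly on its cork mat, and let go; the wheel may still be turning.

Things in the scene. Friction and masses are not known exactly. Their poses are not given: they have to be found in the camera images.
- lamp: Squat yellow work lamp, 0.28 kg, lens down on its mat: round body 72 mm diameter, 45 mm high; above it a black grip bar on two end posts, along the lamp's x axis, 56 mm long, 22 mm wide (y), 20 mm high, its middle 70 mm above the underside (top 80 mm). Red rocker switch, 3 mm proud, on the +x side. Origin: centre of the underside (the lens); z up.
- mat: Round cork mat, 130 mm diameter, 4 mm thick, fixed on the table. Origin: centre of its underside.
- wheel_base: Fixed dark steel foot of the banding wheel (a potter's hand-turned turntable). Origin on the table, on the wheel's vertical turning axis. The wheel is a level aluminium disc of 250 mm diameter whose top face is 60 mm above the table.
- wheel (a joint): Angle of the banding wheel in rad, counter-clockwise from above, 0 at the start, unlimited both ways, on a free ball bearing. Nominal: wheel 2.2 kg, inertia with mug 0.02 kg m2, drag 0.0008 N m s/rad plus 0.0003 N m constant (so a speed of 1 rad/s falls to about half in 12 s). The wheel's mass differs by up to 40 percent.
- wheel_peg (a point): Middle of the top of the wooden push peg that stands up from the wheel near its edge: 30 mm diameter, 50 mm high (top 110 mm above the table), its axis 105 mm from the wheel's axis, straight across the wheel from the mug. It turns with the wheel.
- mug: Oatmeal stoneware mug, 76 mm diameter at the rim, 85 mm high, with a handle on its +y side (any direction at the start), nominal 0.3 kg. It stands loose on the wheel, its axis 80 mm from the wheel's axis, straight across from the peg. Origin: centre of its underside.
- mug_rim (a point): Centre of the mug's mouth, level with the rim, 145 mm above the table.
- mug_spot (a point): Point on the wheel's top face, turning with it, above which the mug's axis stands at the start (80 mm from the wheel's axis).
- vase: Glossy cobalt vase, 180 mm high, 100 mm across; to be left alone. Origin: centre of its underside.
- hole_cutter: Brass hole cutter with a round wooden grip, 98 mm long, lying; to be left alone. Origin: its brass end, on its axis.
- pin_tool: Chunky wooden pin tool, 110 mm handle 22 mm thick with a 45 mm steel pin, lying along its x axis; to be left alone. Origin: under the middle of the handle.
- paddle_head: Stainless mixing paddle head, 90 mm disc with three blades and a 56 mm high hub, lying disc down; to be left alone. Origin: centre of its underside.

How it is judged:
By the outcome, as a careful person would: the job done as asked, in the order asked, and still so for the second after the job is handed in, with the robot touching nothing.
It also fails if it takes over 62 s, if anything falls off the work surface, if the arm or the gripper's body presses on something with over 40 N, if the wrist force passes 120 N, or if a joint passes its speed limit or range.

ROBOT

A 6-joint arm with a two-finger parallel gripper is mounted at the origin on the work surface. World frame = base frame: x ahead of the robot, y to its left, z up, the work surface at z = 0. Lengths are in mm, angles in rad, forces in N, time in s.
With the tool pointing down it reaches from about 325 to 775 mm from the base axis. Payload 5.5 kg.
Tool frame: the origin (TCP) lies midway between the tips of the shut fingers; the grasp point (between the pads) lies 19 mm behind it; z points along the fingers, y is the line along which they close (so a half turn about z gives the same grasp; the last joint's range is limited). The gripper opens to 88 mm and grips with 3 to 60 N. Pads are 20 mm wide; open, the fingers measure 115 mm over their backs; the gripper's body (75 mm by 178 mm) begins 61 mm behind the grasp point.
Start: joints at [-1.233, 0.091, 1.231, -0, 1.82, -0.057], TCP at [230.775, -553.858, 198.531] pointing down, gripper open.
Joint ranges: [-2.87, 2.87], [-0.86, 2.18], [0.17, 2.46], [-1.51, 4.65], [0.06, 2.69], [-2.65, 2.65]. Speed limits (rad/s): [2.57, 2.57, 3.01, 3.14, 3.14, 3.14].

INTERFACE

Orientations are given as a 3x3 rotation matrix whose columns are the frame's x, y, z axes.
In Python, from station import env, eyes, job_done gives the robot as it stands. The module is installed in compiled form; this text tells all that it offers.
- The arm moves only by the tool drive_tool, never from a script. Its argument "series" is a list of rows, each a list of 5 numbers: the shift along the world's x, y, z as a fraction of full scale, then the turn about the world's z as a fraction of full scale, then the opening, from 0 (shut) to 1 (fully open). In form: [[tx, ty, tz, spin, claw], ...]. A call has 1 to 20 rows; each row shifts and turns the commanded pose from where the row before left it; what a row does not reach is not made up. Full scale, the value 1, is 300 mm for a shift and 1.5 rad for a turn. A row lasts 1/8 s, in which the tool goes at most 62.5 mm and 10.7 degrees, less where a joint would pass 70% of its speed; a pose out of reach is approached as far as the arm can. A call with a number of a shift or a turn outside -1 to 1 is refused whole. A call with a gripper value outside its range is refused whole. The fingers move at their own pace and stop on an object; "grip_force" is the grip in N (left out, the last holds). Time passes only in rows, so rows that do not move let the fingers close. It gives the time, the measured TCP pose, the force, the opening and the grip force at its end, in the units of the state.
- env.observe(): the state, without advancing time (a new reading comes with each control period).
- eyes.snapshot(name): name is "side" or "top" or "wrist"; returns a dict with "image" (420x560x3 uint8, red, green, blue), "z_map" (420x560 float32, mm along the optical axis (not along the pixel's ray), 0 where there is no reading), "fx", "fy", "cx", "cy" (pixels), "rvec" (rotation vector, rad) and "tvec" (3), from world to camera coordinates, as OpenCV has them. Camera axes: x right, y down, z forward; pixel columns grow to the right and rows downward; lengths in mm; the calibration is good to about 2 mm. The wrist camera is an equidistant fisheye: a pixel r from the principal point sees the ray r / f radians off the axis. A picture is of the moment at which its call begins.
- job_done(): hands the job in; it is judged then, once.
The state is a dict: "time": time; "joint_pos": joint angles; "qd": joint speeds; "joint_torque": joint torques, N m; "tcp_pos": TCP position; "eef_rot": TCP orientation; "contact_force": force on the tool from outside, world axes, zero at the start; "moment": the same for the moment, N m; "opening": finger opening in mm; "grasp_force": force on a finger pad.
Only numpy, scipy, OpenCV 4.12 (cv2) and the standard library are available. Lean on these libraries where they do the work, as an engineer would, in place of code of your own. Each camera call takes 0.05 s, during which the arm holds its last target. There are 200 camera calls.

## Working session

There is one attempt and no reset: what is moved stays moved. The work goes in short steps, Python scripts to look and compute and a tool call to move; the robot and the scene stay as the last step left them, time stands still between calls to the robot, and variables do not carry over. Pictures are saved under pics/ and viewed, at most 10 in all, crops included, and the job is handed in when it is done.

Besides the shell and the picture viewer there is one more tool, called after "Emit:" as name(argument=value, ...) on one line, values as JSON. drive_tool: Moves the arm, as the interface text tells. Shift numbers are shares of 300 mm and turn numbers shares of 1.5 rad, none past 1 either way. Its arguments: {"type":"object","properties":{"series":{"type":"array"},"grip_force":{"type":"number"}},"required":["series"]}

```bash
mkdir -p pics; cat > h.py <<'E'
from station import env, eyes, job_done
import numpy as np, cv2
def snap(n):
    s=eyes.snapshot(n); s['R']=cv2.Rodrigues(np.array(s['rvec'],float))[0]; s['t']=np.array(s['tvec'],float).ravel(); return s
def cloud(s):
    z=s['z_map'].astype(float); v,u=np.mgrid[:z.shape[0],:z.shape[1]]
    P=np.stack([(u-s['cx'])/s['fx']*z,(v-s['cy'])/s['fy']*z,z],-1)
    W=(P-s['t'])@s['R']; W[z==0]=np.nan; return W
E
python3 - <<'E'
from h import *
a=snap('side');b=snap('top')
for n,s in(('side',a),('top',b)):
    cv2.imwrite(f'pics/{n}0.png',s['image'][...,::-1]); np.savez(f'{n}0.npz',**s); print(n,-s['R'].T@s['t'],s['fx'])
o=env.observe();print(o['time'],o['tcp_pos'],o['eef_rot'],o['opening'])
E
```

```text
side [107.63119624 939.00374524 942.67380465] 497.9859134990557
top [ 515.79525975   18.4253701  1191.91384447] 455.26124318764516
0.1 [ 230.6541153  -553.54889969  197.52874548] [[ 9.23069783e-01  3.84632010e-01 -6.26277280e-04]
 [ 3.84632516e-01 -9.23068304e-01  1.65365241e-03]
 [ 5.79509460e-05 -1.76732318e-03 -9.99998437e-01]] 87.67913740851498
```

View pics/top0.png

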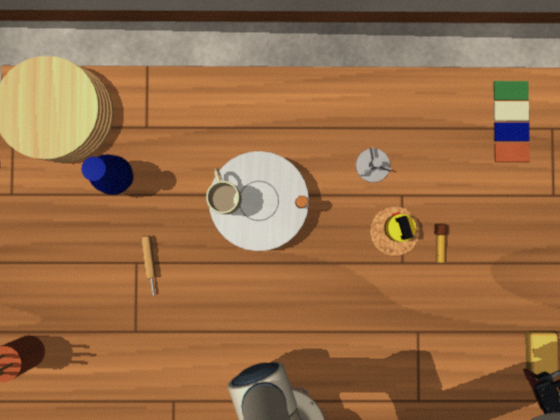

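View pics/side0.png

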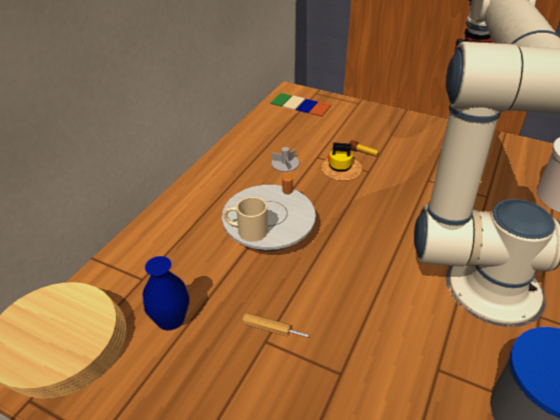

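The top view shows the wheel at about (259,201), the mug (224,197) with its handle up at (217,176), the peg (302,202) and the lamp (402,228) on its mat (395,231). In the side view the lamp is at (341,158), the peg (288,186) and the mug (252,218).

```bash
python3 - <<'E'
from h import *
S={n:dict(np.load(n+'0.npz')) for n in('top','side')}
W={n:cloud(S[n]) for n in S}
def sel(n,zlo,zhi,c,r):
    w=W[n]; m=(w[...,2]>zlo)&(w[...,2]<zhi)&(np.hypot(w[...,0]-c[0],w[...,1]-c[1])<r); return m
def rep(l,n,m):
    p=W[n][m]; 
    if len(p)<4: print(l,n,len(p)); return
    (c,r)=cv2.minEnclosingCircle(p[:,:2].astype(np.float32)); print(l,n,len(p),'med',np.median(p,0).round(1),'circ',np.round(c,1),round(r,1))
t=W['top']
for l,(u,v) in dict(wheel=(259,225),mug=(224,197),peg=(302,202),lamp=(402,228),mat=(377,235),table=(300,300)).items(): print(l,t[v,u].round(1))
wc=t[201,259]
for n in W:
    rep('wheel',n,sel(n,54,66,wc,140)); 
    rep('rim',n,sel(n,138,152,t[197,224],70)); rep('peg',n,sel(n,104,116,t[202,302],35))
    rep('bar',n,sel(n,74,90,t[228,402],60)); rep('mat',n,sel(n,1.8,8,t[230,395],80)); rep('body',n,sel(n,38,52,t[228,402],60))
    p=W[n][sel(n,74,90,t[228,402],60)][:,:2]
    if len(p)>4: print('bar rect',cv2.minAreaRect(p.astype(np.float32)))
im=S['top']['image'][...,::-1]
a=cv2.resize(im[195:265,360:430],(560,560),interpolation=cv2.INTER_CUBIC)
im=S['side']['image'][...,::-1]
b=cv2.resize(im[135:185,315:365],None,fx=5,fy=5,interpolation=cv2.INTER_CUBIC)
o=np.zeros((560,800,3),np.uint8);o[:,:560]=a;o[:240,560:800]=b[:240,:240];cv2.imwrite('pics/crop1.png',o)
E
```

```text
wheel [525.8  61.4  55.5]
mug [595.1 148.2  62.7]
peg [580.3 -43.  107.8]
lamp [ 518.6 -288.7   82. ]
mat [ 500.5 -244.4    5.6]
table [330.5 -43.9  -4.5]
wheel top 7062 med [583.   56.8  59.4] circ [585.7  62.3] 124.7
rim top 183 med [589.5 145.3 143.7] circ [589.4 142.2] 37.9
peg top 115 med [580.3 -42.8 108.9] circ [581.5 -41.9] 14.4
bar top 221 med [ 518.6 -297.1   83.1] circ [ 519.9 -299.9] 28.3
mat top 1117 med [ 500.5 -268.8    4. ] circ [ 513.7 -280.4] 79.9
body top 373 med [ 518.7 -285.3   48.1] circ [ 520.8 -297.5] 37.5
bar rect ((519.188720703125, -298.2732849121094), (55.3908805847168, 22.984209060668945), 18.50676918029785)
wheel side 3300 med [550.9  58.7  60.9] circ [585.4  64.5] 127.3
rim side 221 med [587.3 148.8 143.7] circ [588.6 145.4] 40.2
peg side 70 med [578.5 -35.5 110.4] circ [579.6 -37.7] 14.1
bar side 115 med [ 517.5 -291.3   83.3] circ [ 519.3 -297. ] 28.9
mat side 541 med [ 494.1 -263.8    4.5] circ [ 513.8 -279.7] 79.5
body side 194 med [ 512.5 -280.    48.5] circ [ 517.2 -293.3] 37.1
bar rect ((518.486572265625, -294.087158203125), (54.555450439453125, 29.680688858032227), 10.677087783813477)
```

View pics/crop1.png

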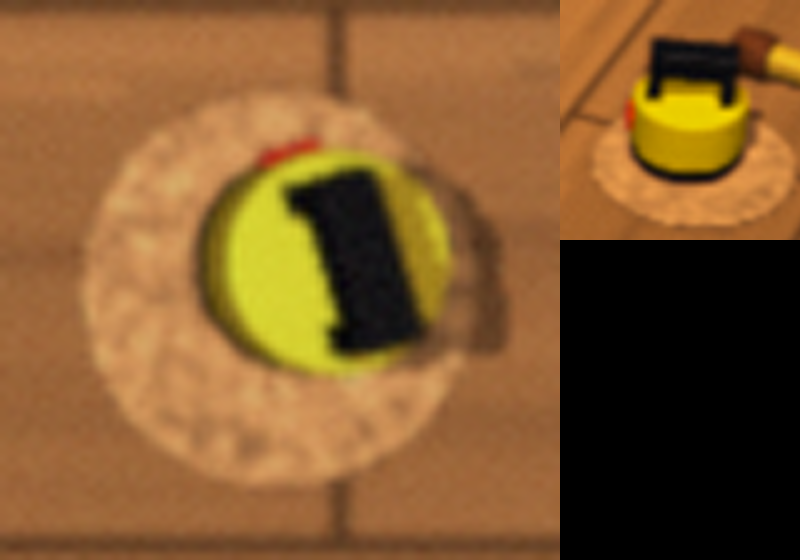

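The crop shows the lamp's bar running from (330,180) to (385,345), which gives a yaw of about 18.5°. The red switch on the +x side is at (290,152), and the mat centre is near (281,288). The two views agree on heights: bar top 83, rim 144, peg top 109. Next I'll move above the lamp.

Emit:
drive_tool(series=[[0.05,0.045,0,-0.005,1],[0.1,0.09,0,-0.005,1],[0.13,0.115,-0.02,-0.005,1],[0.13,0.115,-0.03,-0.005,1],[0.13,0.115,-0.03,-0.005,1],[0.13,0.115,-0.03,-0.005,1],[0.13,0.115,-0.03,-0.005,1],[0.1,0.09,-0.03,-0.005,1],[0.061,0.055,-0.02,-0.008,1],[0,0,0,0,1],[0,0,0,0,1]])

```text
time: 1.48
tcp_pos: [518.6, -297.8, 141.5]
eef_rot: [[0.948, 0.317, -0.001], [0.317, -0.948, -0.0], [-0.001, -0.0, -1.0]]
contact_force: [-0.8, -0.3, 0.4]
opening: 87.8
grasp_force: 0.0
```

```bash
python3 - <<'E'
from h import *
S=dict(np.load('top0.npz'))
# mat centre: crop (281,288) -> px ; on plane z=4
def onplane(u,v,z):
    d=S['R'].T@np.array([(u-S['cx'])/S['fx'],(v-S['cy'])/S['fy'],1]); c=-S['R'].T@S['t']; return (c+d*(z-c[2])/d[2])
print('mat',onplane(360+281/8,195+288/8,4))
o=env.observe();print(o['time'],o['tcp_pos'],o['eef_rot'][:,0],o['joint_pos'])
s=snap('wrist');cv2.imwrite('pics/w1.png',s['image'][...,::-1]);np.savez('w1.npz',**s);print(s['fx'],s['cx'],s['cy'],-s['R'].T@s['t'])
E
```

```text
mat [ 510.96794789 -292.23731997    4.        ]
1.475 [ 518.57338883 -297.82402083  141.45428783] [ 9.48370515e-01  3.17163883e-01 -6.62089739e-04] [-5.77893018e-01  8.20527184e-02  1.34103317e+00 -5.03439266e-04
  1.71894443e+00  6.70091574e-01]
325.19226210127806 275.6284709497012 213.46225465224146 [ 592.59047362 -273.36823824  328.03316621]
```

View pics/w1.png

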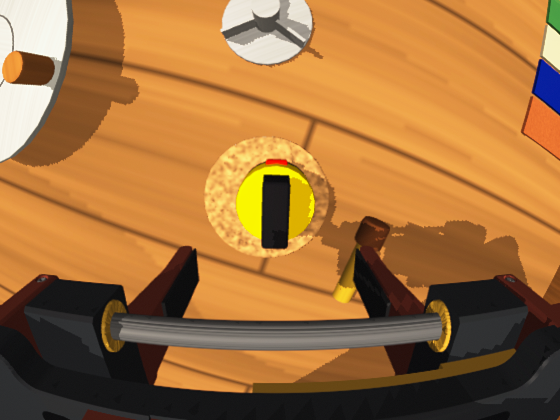

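The wrist view shows the bar (275,212) aligned and midway between the fingers, with the cutter clear of them to the right. I'll descend, grip and lift.

Emit:
drive_tool(series=[[0,0,-0.03,0,1],[0,0,-0.06,0,1],[0,0,-0.06,0,1],[0,0,-0.06,0,1],[0,0,-0.04,0,1],[0,0,-0.025,0,1],[0,0,-0.013,0,1],[0,0,0,0,1],[0,0,0,0,0.2],[0,0,0,0,0.2],[0,0,0,0,0.2],[0,0,0,0,0.1],[0,0,0,0,0.0],[0,0,0,0,0.0],[0,0,0,0,0.0]], grip_force=30)

```text
time: 3.4
tcp_pos: [519.0, -297.3, 55.1]
eef_rot: [[0.948, 0.317, -0.0], [0.317, -0.948, 0.0], [-0.0, -0.0, -1.0]]
contact_force: [-0.8, -1.3, -0.8]
opening: 21.9
grasp_force: 30.3
```

Emit:
drive_tool(series=[[0,0,0.04,0,0],[0,0,0.09,0,0],[0,0,0.12,0,0],[0.01,0.02,0.11,0,0],[0.03,0.06,0.07,0,0],[0.05,0.1,0.037,0,0],[0.06,0.12,0,0,0],[0.06,0.12,0,0,0],[0.06,0.12,0,0,0],[0.05,0.11,0,0,0],[0.04,0.09,0,0,0],[0.03,0.06,0,0,0],[0.02,0.047,0,0,0],[0,0,-0.04,0,0],[0,0,-0.06,0,0],[0,0,-0.06,0,0],[0,0,-0.04,0,0],[0,0,-0.02,0,0],[0,0,-0.01,0,0],[0,0,0,0,0]])

```text
time: 5.9
tcp_pos: [642.3, -43.3, 126.6]
eef_rot: [[0.948, 0.317, 0.001], [0.317, -0.948, -0.0], [0.001, 0.0, -1.0]]
contact_force: [0.4, 0.1, -2.8]
opening: 21.6
grasp_force: 29.9
```

```bash
cat >> h.py <<'E'
C=np.array([585.6,63.])
def ang(tcp=None):
    """wheel turn (mug direction) from mug and peg points, both cameras"""
    out={'t':env.observe()['time']}
    for n in('top','side'):
        s=snap(n);w=cloud(s);q=w[...,:2]-C;r=np.hypot(q[...,0],q[...,1]);z=w[...,2]
        for l,zl,zh,rl,rh in(('rim',138,151,35,125),('peg',104,114,85,125)):
            m=(z>zl)&(z<zh)&(r>rl)&(r<rh)
            p=w[m]
            if len(p)<15: continue
            # biggest blob
            nl,lab,st,cen=cv2.connectedComponentsWithStats(m.astype(np.uint8))
            k=1+np.argmax(st[1:,4]); p=w[(lab==k)&m][:,:2]
            c,rad=cv2.minEnclosingCircle(p.astype(np.float32)); c=np.array(c)
            a=np.arctan2(*(c-C)[::-1]); 
            if l=='peg': a=(a+2*np.pi)%(2*np.pi)-np.pi
            out[n+'_'+l]=(np.round(c,1).tolist(),round(rad,1),round(a,3),len(p))
    return out
E
python3 - <<'E'
from h import *
o=env.observe();print(o['time'],o['tcp_pos'],o['contact_force'],o['opening'])
for k,v in ang().items(): print(k,v)
s=snap('top');i=s['image'][...,::-1];b=snap('side')['image'][...,::-1]
out=np.hstack([cv2.resize(i[130:280,180:360],(396,330)),cv2.resize(b[140:290,200:380],(396,330))]);cv2.imwrite('pics/c2.png',out)
E
```

```text
5.9 [642.25651892 -43.2953057  126.61067417] [ 0.38801415  0.07138416 -2.76008325] 21.612448649226952
t 5.9
top_rim ([589.2, 142.4], 37.8, np.float64(1.525), 179)
top_peg ([581.6, -41.9], 14.5, np.float64(1.533), 113)
side_rim ([588.4, 146.9], 41.5, np.float64(1.538), 227)
side_peg ([581.6, 160.9], 33.5, np.float64(-1.53), 82)
```

View pics/c2.png

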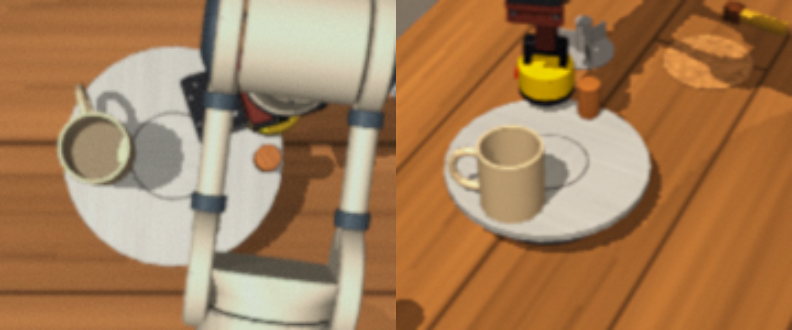

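The view shows the lamp body just on the +x side of the peg (270,157 in the left panel), clear of the mug. I'll push the wheel clockwise, which keeps the switch on the far side, then brake and lift clear.

Emit:
drive_tool(series=[[-0.017,0,0,0,0],[-0.017,0,0,0,0],[-0.017,0,0,0,0],[-0.023,0,0,0,0],[-0.033,0,0,0,0],[-0.042,0,0,0,0],[-0.048,0,0,0,0],[-0.05,0,0,0,0],[-0.025,0,0,0,0],[0,0,0.02,0,0],[0,0,0.06,0,0],[0,0,0.09,0,0],[0,0,0.09,0,0],[0,0,0.06,0,0],[0,0,0.03,0,0]])

```text
time: 7.98
tcp_pos: [561.1, -43.3, 233.0]
eef_rot: [[0.948, 0.317, 0.002], [0.317, -0.948, -0.0], [0.002, 0.001, -1.0]]
contact_force: [0.1, 0.5, -3.7]
opening: 21.0
grasp_force: 29.9
```

```bash
python3 - <<'E'
from h import *
for i in range(2):
    for k,v in ang().items(): print(k,v)
o=env.observe();print(o['time'],o['tcp_pos'],o['contact_force'])
E
```

```text
t 7.975
top_rim ([665.7, 59.3], 37.9, np.float64(-0.046), 185)
top_peg ([481.0, 66.5], 14.6, np.float64(-0.033), 117)
side_rim ([664.5, 58.5], 40.1, np.float64(-0.057), 199)
side_peg ([479.5, 74.7], 16.8, np.float64(-0.11), 82)
t 8.075
top_rim ([665.0, 51.4], 37.8, np.float64(-0.145), 168)
top_peg ([482.3, 77.3], 14.6, np.float64(-0.138), 115)
side_rim ([663.4, 51.3], 40.0, np.float64(-0.149), 190)
side_peg ([482.2, 86.0], 15.6, np.float64(-0.218), 82)
8.175 [560.33546746 -43.23522573 230.30741143] [ 0.64259845  0.42239751 -4.02576938]
```

```bash
cat >> h.py <<'E'
from scipy.integrate import odeint
def plan(tref,th,w,n,lag=0.05,ease=0,k=1.0):
    """clockwise: th falls at speed w; print row shifts from the measured tool place to the mug's path"""
    o=env.observe();t0=o['time'];p=np.array(o['tcp_pos'][:2])
    tt=t0+0.125*np.arange(1,n+1)+lag
    y=odeint(lambda y,t:[-y[1],-k*(.04*y[1]+.015)],[th,w],np.r_[tref,tt])[1:]
    g=C+80*np.c_[np.cos(y[:,0]),np.sin(y[:,0])]
    a=np.ones(n)
    if ease: x=np.clip(np.arange(1,n+1)/ease,0,1);a=x*x*(3-2*x)
    g=p+(g-p)*a[:,None]
    d=np.diff(np.vstack([p,g]),axis=0)/300
    print('t',t0,'tcp',o['tcp_pos'],'end th',y[-1])
    print([[float(v) for v in np.round(r,3)] for r in d]); print('max mm/row',np.abs(d).max()*300)
E
python3 - <<'E'
from h import *
plan(8.075,-0.141,1.02,20,ease=11)
E
```

```text
t 8.175 tcp [560.33546746 -43.23522573 230.30741143] end th [-2.65481541  0.87969738]
[[0.008, 0.006], [0.02, 0.013], [0.026, 0.016], [0.028, 0.015], [0.025, 0.012], [0.018, 0.009], [0.009, 0.006], [-0.002, 0.004], [-0.013, 0.003], [-0.022, 0.002], [-0.029, 0.002], [-0.031, 0.004], [-0.03, 0.007], [-0.029, 0.011], [-0.027, 0.014], [-0.025, 0.017], [-0.023, 0.019], [-0.021, 0.022], [-0.018, 0.024], [-0.015, 0.025]]
max mm/row 9.268714902361012
```

Emit:
drive_tool(series=[[0.008,0.006,0,0,0],[0.02,0.013,0,0,0],[0.026,0.016,0,0,0],[0.028,0.015,0,0,0],[0.025,0.012,0,0,0],[0.018,0.009,0,0,0],[0.009,0.006,0,0,0],[-0.002,0.004,0,0,0],[-0.013,0.003,0,0,0],[-0.022,0.002,0,0,0],[-0.029,0.002,0,0,0],[-0.031,0.004,0,0,0],[-0.03,0.007,0,0,0],[-0.029,0.011,0,0,0],[-0.027,0.014,0,0,0],[-0.025,0.017,0,0,0]])

```text
time: 10.18
tcp_pos: [537.7, -0.6, 231.3]
eef_rot: [[0.948, 0.317, 0.0], [0.317, -0.948, 0.0], [0.0, -0.0, -1.0]]
contact_force: [0.5, 0.0, -4.0]
opening: 21.3
grasp_force: 29.9
```

```bash
python3 - <<'E'
from h import *
o=env.observe();print(o['time'],o['tcp_pos'])
for k,v in ang().items(): print(k,v)
y=odeint(lambda y,t:[-y[1],-(.04*y[1]+.015)],[-.141,1.02],[8.075,o['time']])[1];print(y,C+80*np.array([np.cos(y[0]),np.sin(y[0])]))
o=env.observe();print(o['time'],o['tcp_pos'])
s=snap('side');i=s['image'][...,::-1];t=snap('top')['image'][...,::-1]
cv2.imwrite('pics/c3.png',np.hstack([cv2.resize(i[120:290,180:380],(396,337)),cv2.resize(t[130:280,180:360],(396,337))]))
E
```

```text
10.175 [537.7297902   -0.58817949 231.28846283]
t 10.175
top_peg ([645.0, 149.3], 14.8, np.float64(-2.174), 118)
side_rim ([536.7, 0.6], 40.4, np.float64(-2.236), 143)
side_peg ([648.5, 149.2], 15.8, np.float64(-2.201), 82)
[-2.16333496  0.9076066 ] [540.92250561  -3.3620486 ]
10.275 [ 5.37726732e+02 -3.08141105e-01  2.31599897e+02]
```

View pics/c3.png

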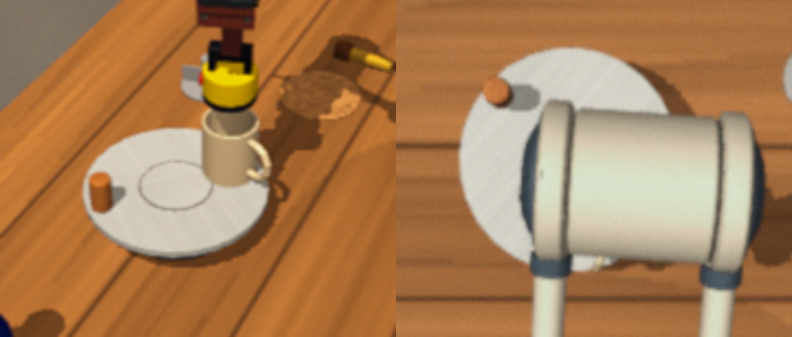

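The picture shows the lamp right over the mug's mouth (232,112) and the peg at (497,92) in the top panel. The wheel angle matches the prediction to about 0.01 rad, so I'll follow on.

```bash
python3 - <<'E'
from h import *
plan(10.175,-2.177,.92,20,lag=0.02,ease=2)
E
```

```text
t 10.375 tcp [538.29693539  -0.79616529 231.32477116] end th [-4.49454586  0.78649817]
[[-0.027, 0.026], [-0.044, 0.05], [-0.014, 0.026], [-0.011, 0.028], [-0.008, 0.028], [-0.004, 0.029], [-0.001, 0.029], [0.002, 0.029], [0.005, 0.028], [0.008, 0.027], [0.011, 0.026], [0.013, 0.025], [0.016, 0.023], [0.018, 0.021], [0.02, 0.019], [0.021, 0.017], [0.023, 0.014], [0.024, 0.012], [0.025, 0.009], [0.025, 0.007]]
max mm/row 15.128657837119379
```

Emit:
drive_tool(series=[[-0.03,0.03,0,0,0],[-0.041,0.046,0,0,0],[-0.014,0.026,0,0,0],[-0.011,0.028,0,0,0],[-0.008,0.028,0,0,0],[-0.004,0.029,0,0,0],[-0.001,0.029,0,0,0],[0.002,0.029,0,0,0],[0.005,0.028,0,0,0],[0.008,0.027,0,0,0],[0.011,0.026,0,0,0],[0.013,0.025,0,0,0],[0.016,0.023,0,0,0],[0.018,0.021,0,0,0],[0.02,0.019,0,0,0],[0.021,0.017,0,0,0],[0.023,0.014,0,0,0],[0.024,0.012,0,0,0],[0.025,0.009,0,0,0],[0.025,0.007,0,0,0]])

```text
time: 12.88
tcp_pos: [569.4, 141.0, 231.2]
eef_rot: [[0.948, 0.317, -0.0], [0.317, -0.948, -0.0], [-0.0, 0.0, -1.0]]
contact_force: [-0.2, -0.1, -3.2]
opening: 21.5
grasp_force: 29.9
```

```bash
python3 - <<'E'
from h import *
o=env.observe();print(o['time'],o['tcp_pos'])
a=ang()
for k,v in a.items(): print(k,v)
plan(10.175,-2.177,.92,20,lag=0.02,ease=2)
E
```

```text
12.875 [569.41377841 141.04743555 231.19625345]
t 12.875
top_rim ([530.6, 153.5], 15.0, np.float64(2.116), 25)
top_peg ([622.7, -35.6], 14.8, np.float64(1.931), 117)
side_rim ([558.8, 141.6], 38.9, np.float64(1.899), 164)
side_peg ([555.9, 151.2], 36.8, np.float64(-1.246), 87)
t 12.975 tcp [569.47200297 140.99571394 230.77928911] end th [-6.38771175  0.67177153]
[[0.021, 0.003], [0.047, 0.003], [0.025, -0.003], [0.025, -0.005], [0.024, -0.007], [0.023, -0.009], [0.022, -0.011], [0.021, -0.013], [0.019, -0.015], [0.018, -0.017], [0.016, -0.018], [0.014, -0.019], [0.012, -0.02], [0.01, -0.021], [0.008, -0.022], [0.006, -0.022], [0.004, -0.023], [0.002, -0.023], [0.001, -0.023], [-0.001, -0.022]]
max mm/row 14.111378072996558
```

```bash
python3 - <<'E'
from h import *
plan(12.875,-4.355,.72,20,lag=0.02,ease=2,k=1.35)
E
```

```text
t 12.975 tcp [569.47200297 140.99571394 230.77928911] end th [-6.04769582  0.57553943]
[[0.003, 0.001], [0.026, 0.004], [0.023, 0.001], [0.023, -0.001], [0.023, -0.003], [0.022, -0.005], [0.021, -0.006], [0.02, -0.008], [0.02, -0.01], [0.019, -0.011], [0.017, -0.012], [0.016, -0.013], [0.015, -0.015], [0.014, -0.015], [0.012, -0.016], [0.011, -0.017], [0.009, -0.018], [0.008, -0.018], [0.007, -0.018], [0.005, -0.019]]
max mm/row 7.744269063800175
```

Emit:
drive_tool(series=[[0.007,0.001,0,0,0],[0.022,0.004,0,0,0],[0.023,0.001,0,0,0],[0.023,-0.001,0,0,0],[0.023,-0.003,0,0,0],[0.022,-0.005,0,0,0],[0.021,-0.006,0,0,0],[0.02,-0.008,0,0,0],[0.02,-0.01,0,0,0],[0.019,-0.011,0,0,0],[0.017,-0.012,0,0,0],[0.016,-0.013,0,0,0],[0.015,-0.015,0,0,0],[0.014,-0.015,0,0,0],[0.012,-0.016,0,0,0],[0.011,-0.017,0,0,0],[0.009,-0.018,0,0,0],[0.008,-0.018,0,0,0],[0.007,-0.018,0,0,0],[0.005,-0.019,0,0,0]])

```text
time: 15.48
tcp_pos: [663.2, 80.8, 231.2]
eef_rot: [[0.948, 0.317, -0.0], [0.317, -0.948, 0.0], [-0.0, -0.0, -1.0]]
contact_force: [0.2, 0.4, -3.4]
opening: 21.2
grasp_force: 29.9
```

```bash
python3 - <<'E'
from h import *
o=env.observe();print(o['time'],o['tcp_pos'])
a=ang()
for k,v in a.items(): print(k,v)
plan(12.875,-4.355,.72,10,lag=0.02,ease=2,k=1.35)
E
```

```text
15.475 [663.17566409  80.84882493 231.20402748]
t 15.475
top_rim ([650.7, 80.3], 34.0, np.float64(0.26), 66)
side_rim ([661.8, 83.7], 39.6, np.float64(0.266), 140)
side_peg ([479.3, 44.4], 17.5, np.float64(0.174), 84)
t 15.575 tcp [663.20963838  80.50343229 231.15559512] end th [-6.77901655  0.50871061]
[[0.003, -0.015], [0.005, -0.034], [0.0, -0.018], [-0.001, -0.018], [-0.002, -0.018], [-0.004, -0.017], [-0.005, -0.017], [-0.006, -0.016], [-0.007, -0.016], [-0.008, -0.015]]
max mm/row 10.06166754639574
```

Emit:
drive_tool(series=[[0.003,-0.017,0,0,0],[0.005,-0.032,0,0,0],[0,-0.018,0,0,0],[-0.001,-0.018,0,0,0],[-0.002,-0.018,0,0,0],[-0.004,-0.017,0,0,0],[-0.005,-0.017,0,0,0],[-0.006,-0.016,0,0,0],[-0.007,-0.016,0,0,0],[-0.008,-0.015,0,0,0]])

```text
time: 16.82
tcp_pos: [655.4, 25.8, 231.2]
eef_rot: [[0.948, 0.317, 0.0], [0.317, -0.948, 0.0], [0.0, -0.0, -1.0]]
contact_force: [-0.9, -0.2, -3.1]
opening: 21.5
grasp_force: 29.9
```

```bash
python3 - <<'E'
from h import *
o=env.observe();print(o['time'],o['tcp_pos'])
for i in range(2):
  for k,v in ang().items(): print(k,v)
for n in('top','side'):
  s=snap(n); hsv=s['image'].astype(int); w=cloud(s)
  m=(w[...,2]>1.5)&(w[...,2]<10)&(np.hypot(w[...,0]-511,w[...,1]+290)<75)&(hsv[...,0]>185)
  m=cv2.morphologyEx(m.astype(np.uint8),cv2.MORPH_OPEN,np.ones((3,3)))>0
  p=w[m][:,:2].astype(np.float32); print(n,len(p),cv2.minEnclosingCircle(p) if len(p) else '',np.median(w[m],0))
s=snap('top');cv2.imwrite('pics/c4.png',cv2.resize(s['image'][190:270,350:440,::-1],(540,480)))
E
```

```text
16.825 [655.40694217  25.75755733 231.24284613]
t 16.825
top_rim ([641.8, 19.2], 33.9, np.float64(-0.663), 64)
side_rim ([653.3, 23.3], 39.7, np.float64(-0.53), 133)
side_peg ([495.0, 117.5], 17.8, np.float64(-0.542), 92)
t 16.925
top_rim ([644.2, 18.0], 35.2, np.float64(-0.655), 69)
side_rim ([649.2, 21.8], 38.8, np.float64(-0.575), 137)
side_peg ([496.6, 122.1], 16.4, np.float64(-0.586), 89)
top 277 ((510.8342590332031, -290.0715026855469), 63.61067581176758) [ 531.76468723 -275.87072827    4.01033472]
side 306 ((509.66705322265625, -291.97100830078125), 67.2747802734375) [ 529.29002376 -272.86582776    4.96448738]
```

View pics/c4.png

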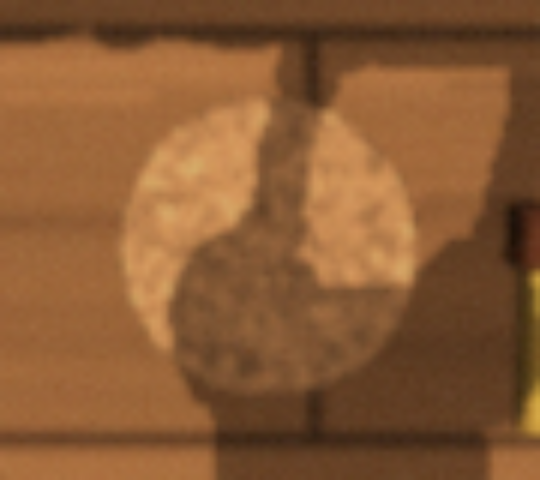

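The crop shows the bare mat, centred at about (270,245), which is world (510.5, −291). I'll carry the lamp back above it and begin lowering.

Emit:
drive_tool(series=[[-0.01,-0.03,0,0,0],[-0.03,-0.06,0,0,0],[-0.045,-0.1,0,0,0],[-0.055,-0.12,0,0,0],[-0.06,-0.13,0,0,0],[-0.06,-0.13,0,0,0],[-0.06,-0.13,0,0,0],[-0.055,-0.12,0,0,0],[-0.045,-0.1,0,0,0],[-0.03,-0.07,0,0,0],[-0.018,-0.04,0,0,0],[-0.01,-0.026,-0.03,0,0],[0,0,-0.07,0,0],[0,0,-0.1,0,0],[0,0,-0.12,0,0],[0,0,-0.1,0,0],[0,0,-0.06,0,0],[0,0,-0.03,0,0],[0,0,-0.01,0,0],[0,0,0,0,0]])

```text
time: 19.68
tcp_pos: [512.6, -291.0, 76.3]
eef_rot: [[0.948, 0.317, 0.001], [0.317, -0.948, -0.001], [0.001, 0.001, -1.0]]
contact_force: [-0.7, -0.3, -2.6]
opening: 21.4
grasp_force: 29.9
```

Emit:
drive_tool(series=[[0,0,-0.015,0,0],[0,0,-0.015,0,0],[0,0,-0.012,0,0],[0,0,-0.008,0,0],[0,0,-0.006,0,0],[0,0,-0.004,0,0],[0,0,-0.003,0,0],[0,0,-0.003,0,0],[0,0,0,0,0],[0,0,0,0,0]])

```text
time: 20.92
tcp_pos: [512.2, -290.8, 55.5]
eef_rot: [[0.948, 0.317, 0.0], [0.317, -0.948, -0.0], [0.0, 0.0, -1.0]]
contact_force: [-1.0, 0.2, -3.0]
opening: 21.7
grasp_force: 29.9
```

Emit:
drive_tool(series=[[0,0,-0.002,0,0],[0,0,-0.002,0,0],[0,0,0,0,0],[0,0,0,0,0]])

```text
time: 21.42
tcp_pos: [512.3, -290.8, 55.1]
eef_rot: [[0.948, 0.317, 0.001], [0.317, -0.948, -0.0], [0.001, 0.001, -1.0]]
contact_force: [-2.2, 2.0, 4.3]
opening: 21.4
grasp_force: 29.9
```

Contact: the vertical force rose to +4 N. I'll open gently and withdraw.

Emit:
drive_tool(series=[[0,0,0,0,0.3],[0,0,0,0,0.5],[0,0,0,0,0.8],[0,0,0,0,1],[0,0,0,0,1],[0,0,0,0,1],[0,0,0,0,1],[0,0,0.03,0,1],[0,0,0.06,0,1],[0,0,0.1,0,1],[0,0,0.12,0,1],[0,0,0.1,0,1],[0,0,0.06,0,1],[-0.04,-0.08,0.03,0,1],[-0.08,-0.12,0,0,1],[-0.08,-0.12,0,0,1],[-0.08,-0.12,0,0,1],[-0.04,-0.06,0,0,1],[0,0,0,0,1],[0,0,0,0,1]])

```text
time: 23.92
tcp_pos: [417.0, -439.8, 204.3]
eef_rot: [[0.948, 0.318, 0.0], [0.318, -0.948, 0.001], [0.001, -0.0, -1.0]]
contact_force: [0.4, 0.4, 0.0]
opening: 87.6
grasp_force: 0.0
```

```bash
python3 - <<'E'
from h import *
o=env.observe();print(o['time'],o['tcp_pos'],o['opening'],o['contact_force'])
for k,v in ang().items(): print(k,v)
s=snap('top');b=snap('side')
for n,q in(('top',s),('side',b)):
  w=cloud(q);m=(w[...,2]>38)&(w[...,2]<52)&(np.hypot(w[...,0]-512,w[...,1]+291)<60)
  p=w[m];print(n,len(p),cv2.minEnclosingCircle(p[:,:2].astype(np.float32)) if len(p) else '',np.median(p[:,2]) if len(p) else '')
cv2.imwrite('pics/end.png',np.hstack([cv2.resize(s['image'][130:280,180:450,::-1],(450,250)),cv2.resize(b['image'][120:280,200:400,::-1],(312,250))]))
E
```

```text
23.925 [ 417.01651762 -439.77116304  204.30622227] 87.55069016703683 [0.43001161 0.38280865 0.0266822 ]
t 23.925
top_rim ([505.9, 61.7], 37.8, np.float64(-3.125), 173)
top_peg ([690.5, 63.6], 14.6, np.float64(-3.136), 116)
side_rim ([505.1, 65.2], 40.6, np.float64(3.114), 220)
side_peg ([688.3, 65.2], 15.9, np.float64(-3.12), 69)
top 364 ((512.8115234375, -292.4442138671875), 36.75774002075195) 48.071837731869394
side 190 ((508.52886962890625, -285.3348083496094), 37.17741394042969) 48.05308168949747
```

View pics/end.png

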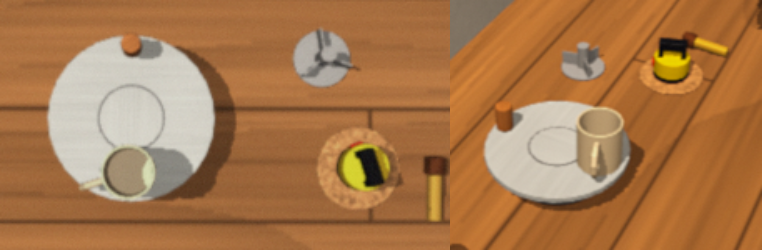

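The picture shows the lamp upright on the mat (365,168), released. The mug (130,172) is still straight across from the peg (131,44), and the other tools haven't moved.

```bash
python3 -c "
from station import job_done
print(job_done())"
```

```text
the job is handed in; nothing more can be done
None
```

I handed the job in at about 24 s on the robot clock, with no verdict returned: I took the lamp, pushed the wheel to about 1 rad/s, and held the lamp about 3.5 cm above the rim, within about 1.5 cm of centre, for over 6 s while the wheel slowed to about 0.5 rad/s. The mug did not slip visibly, and the lamp stands upright and released, wholly on its mat.

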